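# Shim the rocking comparator stand

### The job

The blue dial comparator stand rocks because its bare foot, under the yellow pad, has lost its rubber. Push the orange wedge along the bench with the fingers, thin end first, under that bare foot until it just fills the gap; then press down moderately on the yellow pad with the fingertips and finish while still holding that press, the stand sitting level and no longer rocking. Only push and press gently: do not grip, lift or carry anything, do not shove the stand along, and leave the other things on the bench alone.

Things in the scene. Friction and masses are not known exactly. Their poses are not given: they have to be found in the camera images.
- comparator: Blue dial comparator stand, loose, about 1.5 kg. Origin: under the centre of its base, at bench level; z up, tilt 0 when level. Base plate 170 mm along x, 210 along y, 20 to 38 mm above the bench, on four feet 24 mm across at x +-70, y +-90 mm: three rubber ones on the bench and the bare one at (-70, +90). Column 22 mm across at (50, -45), with an arm to a dial at (-12, -45).
- column_top (a point): Top of the stand's column, 188 mm above the bench (the dial reaches 197 mm). Nothing stands on the base plate within 90 mm of the yellow pad's centre.
- bare_foot (a point): Centre of the flat underside of the bare steel foot, 24 mm across, 11 mm above the bench while the stand is level; axes as the stand's. Free bench lies to its +y and -x, where the base edges are 15 mm away. Unshimmed, 2 to 4 N on the yellow pad tips this foot down to the bench (0.1 rad); it tips back when let go. A wedge driven too far lifts this corner.
- press_pad: Round yellow pad, 36 mm in diameter, 6 mm thick, fixed on the base plate right above the bare foot. Origin: centre of its underside, 38 mm above the bench; its top is 44 mm above the bench.
- wedge: Loose orange plastic wedge, about 0.2 kg, 100 mm long (x), 50 wide (y), flat below. Origin: centre of its underside. 3 mm thick at x = +50, the top rises evenly by 0.15 mm per mm to 18 mm at x = -50, so it is 11 mm thick 53 mm behind the thin end; it fills the gap when that place is under the foot's near rim, its origin then about 9 mm short of the foot's centre.
- wedge_heel (a point): Middle of the wedge's flat upright back face, 13 mm above the bench; axes as the wedge's. The heel is the last 14 mm of the thick end, 26 mm high; push it along the wedge's +x. Sliding takes 1 to 2 N; the push rises by several newtons once the wedge is snug. At the start the thin end is 50 to 110 mm from the foot's centre and points roughly at it.
- wedge_tip (a point): Middle of the wedge's thin edge, 1.5 mm above the bench; axes as the wedge's (x points thin end first).
- oil_bottle: Yellow squeeze bottle with red spout, 52 mm wide, 176 mm tall, loose bystander. Origin: centre of its underside.
- paste_tin: Flat round tin, 78 mm wide, 27 mm tall, loose bystander. Origin: centre of its underside.
- small_jar: Jar with black screw lid, 53 mm wide, 66 mm tall, loose bystander. Origin: centre of its underside.
- steel_block: Grey steel block 32 x 85 x 34 mm (length along its y), loose bystander. Origin: centre of its underside.
- bearing: Ball bearing, 47 mm wide, 14 mm tall, loose bystander. Origin: centre of its underside.
There are look-alikes about, which are no part of the job. Several things have the shape of the wedge; the one meant has the colours described above.

How it is judged (in metres and radians):
At the end, for the whole second after the job is handed in: The fingers press on the yellow pad with more than 4.5 N and no longer touch the wedge; under that press the wedge lies on the bench, its origin within 50 mm of the bare foot, and carries the stand with more than 1.5 N; the stand is still and within 0.02 rad (1.1 degrees) of level (contact force between the fingers and press_pad above 4.5 N and contact force between wedge and comparator above 1.5 N and contact force between the fingers and wedge below 0.3 N and angle between comparator's own z axis and vertical below 0.02 rad and horizontal distance between wedge and bare_foot below 0.05 m and height (world z) of wedge below 0.005 m and linear speed of comparator below 0.01 m/s); the arm keeps its last pose, push and grip.
It fails at once if the wedge is lifted or tipped up off the bench (its origin more than 12 mm up, or tilted more than 0.25 rad) (height (world z) of wedge above 0.012 m or angle between wedge's own z axis and vertical above 0.25 rad).
It fails at once if the stand is lifted, or tipped more than 0.2 rad (height (world z) of comparator above 0.015 m or angle between comparator's own z axis and vertical above 0.2 rad).
It fails at once if the stand is shoved more than 25 mm from where it stood (distance of comparator from where it was at the start of the episode above 0.025 m).
It fails at once if the wedge is gripped or rammed (more than 38 N between the fingers and it), or the stand is gripped or pressed with more than 45 N (contact force between the fingers and wedge above 38 N or contact force between the fingers and comparator above 45 N).
It fails at once if another thing on the bench is moved more than 20 mm (distance of any of oil_bottle, paste_tin, small_jar, steel_block, bearing from where it was at the start of the episode above 0.02 m).
It also fails if it takes over 61 s, if anything falls off the work surface, if the arm or the gripper's body presses on something with over 40 N, if the wrist force passes 120 N, or if a joint passes its speed limit or range.

### The arm

A 6-joint arm with a two-finger parallel gripper is mounted at the origin on the work surface; the furniture and walls round the work are solid. World frame = base frame: x ahead of the robot, y to its left, z up, the work surface at z = 0. Lengths are in m, angles in degrees, forces in N, time in s.
With the tool pointing down it reaches from about 0.375 to 0.9 m from the base axis. Payload 3.1 kg.
Tool frame: the origin (TCP) lies on the centre line of the jaws, within the pads' length; the fingertips stand 8 mm ahead of it and the grasp point (between the pads) lies 11 mm behind it (bot.tip_extent is the distance from the TCP to the fingertips, in m); z points along the fingers, y is the line along which they close (so a half turn about z gives the same grasp; the last joint's range is limited). The gripper opens to 87 mm and grips with 3 to 60 N. Pads are 19 mm wide; open, the fingers measure 117 mm over their backs; the gripper's body (75 mm by 190 mm) begins 51 mm behind the grasp point.
Start: joints at [53.027, 30.224, 82.088, -0, 67.689, -10.227], TCP at [0.281, 0.558, 0.231] pointing down, gripper open.
Joint ranges: [-176.69, 176.69], [-43.24, 126.21], [12.49, 139.97], [-82, 262], [0, 151.66], [-163.58, 163.58]. Speed limits (degrees/s): [159.86, 159.86, 180, 180, 180, 180].

### API

Orientations are given as a 3x3 rotation matrix whose columns are the frame's x, y, z axes.
In Python, from rig import bot, vision, workorder gives the robot as it stands.
- The arm moves only by the shell command python3 -m handwheel 'ROWS'. ROWS is JSON, a list of rows, each an object with "delta_rot": the turn, a rotation vector about the tool's x, y, z in rad, a list of three; "xyz": the shift along the tool's x, y, z in mm, a list of three; "hand": the closure, from -1 (fully open) to 1 (shut). A call has exactly 5 rows; each row is the pose to reach, as a shift and turn from the pose commanded when the call began, along the tool's axes at that moment; what a row does not reach only later rows make up. A row lasts 1/8 s, in which the tool goes at most 62.5 mm and 10.7 degrees, less where a joint would pass 70% of its speed; a pose out of reach is approached as far as the arm can. A call with a gripper value outside its range is refused whole. The fingers move at their own pace and stop on an object; the grip force is fixed at half the most. Time passes only in rows, so rows that repeat a pose let the fingers close, or fill a call up. It gives the time, the measured TCP pose, the force, the opening and the grip force at its end, in the units of the state.
- bot.read_state(): the state, without advancing time (a new reading comes with each control period).
- vision.capture(name): name is "scene" or "side" or "wrist"; returns the picture (384x512x3 uint8, red, green, blue); there is no depth.
- vision.camera_model(name): a dict with "camera_matrix" (3x3 intrinsics, pixels), "camera_from_world" (4x4, takes a point from world to camera coordinates). Camera axes: x right, y up, looking along -z (the intrinsics and any distortion apply to the point x, -y, -z); pixel columns grow to the right and rows downward; lengths in m; the calibration is good to about 2 mm. A picture is of the moment at which its call begins: read the wrist's pose just before it. camera_model takes no time and is no camera call; for the wrist camera it gives the pose at the moment of the call.
- workorder.hand_in(): hands the job in; it is judged then, once.
The state is a dict: "time_s": time; "joint_positions": joint angles; "qvel": joint speeds; "tau": joint torques, N m; "position": TCP position; "tcp_rot": TCP orientation; "force": force on the tool from outside, world axes, zero at the start; "moment": the same for the moment, N m; "opening": opening from 0.0 (shut) to 1.0 (fully open); "grasp_force": force on a finger pad.
Only numpy, scipy, OpenCV 4.12 (cv2) and the standard library are available. Lean on these libraries where they do the work, as an engineer would, in place of code of your own. Each camera call takes 0.05 s, during which the arm holds its last target. There are 200 camera calls.

## Working session

There is one attempt and no reset: what is moved stays moved. The work goes in short steps, Python scripts to look and compute and a shell command to move; the robot and the scene stay as the last step left them, time stands still between calls to the robot, and variables do not carry over. Pictures are saved under pics/ and viewed, at most 10 in all, crops included, and the job is handed in when it is done.

```bash
mkdir -p pics; cat > h.py <<'E'
import numpy as np, cv2
from rig import bot, vision, workorder
def proj(name,P):
    m=vision.camera_model(name);T=np.array(m["camera_from_world"]);K=np.array(m["camera_matrix"])
    p=np.c_[np.atleast_2d(P),np.ones(len(np.atleast_2d(P)))]@T.T
    q=np.c_[p[:,0],-p[:,1],-p[:,2]]@K.T
    return q[:,:2]/q[:,2:]
def unproj(name,uv,z):
    m=vision.camera_model(name);T=np.array(m["camera_from_world"]);K=np.array(m["camera_matrix"])
    uv=np.atleast_2d(uv);d=np.c_[uv,np.ones(len(uv))]@np.linalg.inv(K).T
    d=d*[1,-1,-1]@T[:3,:3]; c=-T[:3,:3].T@T[:3,3]
    return c+d*((np.atleast_1d(z)-c[2])/d[:,2])[:,None]
E
python3 - <<'E'
from h import *
a=vision.capture("scene");b=vision.capture("side")
cv2.imwrite("pics/scene.png",cv2.resize(a,(800,600),interpolation=2)[:,:,::-1]);cv2.imwrite("pics/side.png",cv2.resize(b,(800,600),interpolation=2)[:,:,::-1])
np.savez("pics/a.npz",a=a,b=b)
print(vision.camera_model("scene").keys(),bot.read_state()["tcp_rot"],bot.read_state()["force"])
for n in("scene","side"):
  T=vision.camera_model(n)["camera_from_world"];T=np.array(T);print(-T[:3,:3].T@T[:3,3])
E
```

```text
dict_keys(['camera_matrix', 'camera_from_world']) [[-8.93030966e-01  4.49993787e-01 -1.13388011e-03]
 [ 4.49995109e-01  8.93029655e-01 -1.56116346e-03]
 [ 3.10074708e-04 -1.90440781e-03 -9.99998139e-01]] [-0.44998197  0.65785347 -0.8614132 ]
[ 0.08173036 -0.71272051  0.63348715]
[ 0.44789317 -1.16118711  1.19860194]
```

View pics/scene.png

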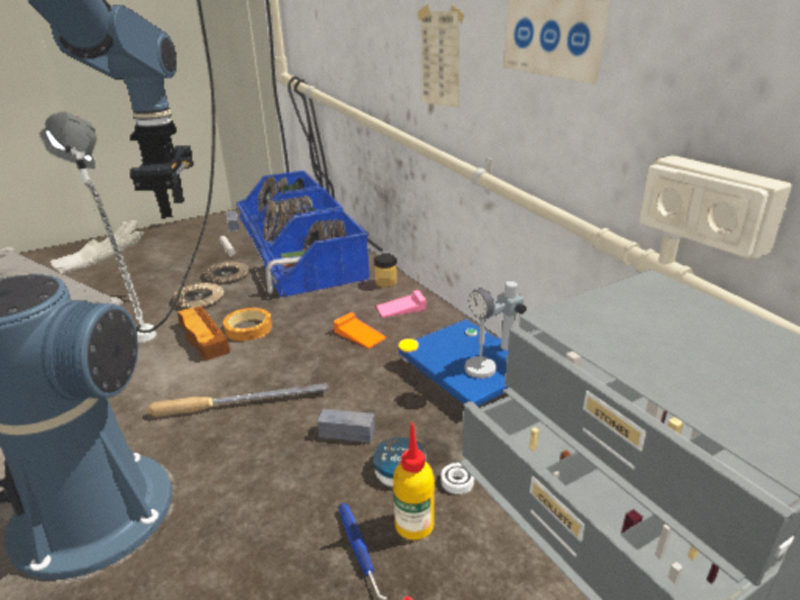

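View pics/side.png

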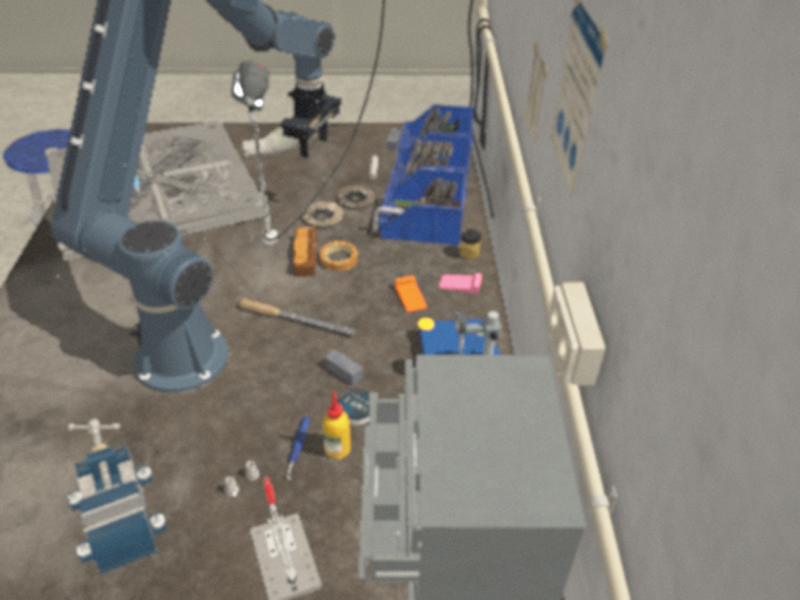

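Scene view, 800x600 pixels. Wedge-shaped candidates: bright orange wedge at (358,330), pink one at (402,304), brown-orange block at (203,331). The bright orange one fits: right colour, plain heel, thin end (383,343) pointing at the yellow pad (408,345). I'll confirm it in a crop and fit the poses.

```bash
cat > fit.py <<'E'
from h import *
from scipy.optimize import minimize
from scipy.spatial import ConvexHull
W=np.array([(50,s*25,z) for s in(-1,1) for z in(0,3)]+[(-50,s*25,z) for s in(-1,1) for z in(0,26)]+[(-36,s*25,26) for s in(-1,1)])/1000
W2=[np.array([(50,s*25,z) for s in(-1,1) for z in(0,3)]+[(-50,s*25,z) for s in(-1,1) for z in(0,18)])/1000, np.array([(x,s*25,z) for s in(-1,1) for z in(0,26) for x in(-50,-36)])/1000]
def place(P,x,y,a):
    c,s=np.cos(a),np.sin(a);return P@np.array([[c,s,0],[-s,c,0],[0,0,1]])+[x,y,0]
def sil(n,parts,q,S=4):
    m=np.zeros((384*S,512*S),np.uint8)
    for P in parts:
        h=cv2.convexHull((proj(n,place(P,*q))*S).astype(np.float32)); cv2.fillConvexPoly(m,np.round(h).astype(np.int32),255)
    return cv2.resize(m,(512,384),interpolation=cv2.INTER_AREA)/255.
def masks(img,lo,hi,box):
    h=cv2.cvtColor(img,cv2.COLOR_RGB2HSV);m=cv2.inRange(h,lo,hi)/255.
    k=np.zeros_like(m);x0,y0,x1,y1=box;k[y0:y1,x0:x1]=1;return m*k
def fitpose(parts,M,q0):
    def cost(q): return sum(np.abs(sil(n,parts,q)-m).sum()/m.sum() for n,m in M.items())
    best=None
    for d in(0,.25,-.25):
        r=minimize(cost,q0,method="Nelder-Mead",options=dict(initial_simplex=np.array(q0)+np.array([[0,0,d],[.02,0,d],[0,.02,d],[0,0,d+.2]])))
        if best is None or r.fun<best.fun: best=r
    return best.x,best.fun
E
cat > m.py <<'E'
from fit import *
d=np.load("pics/a.npz");im={"scene":d["a"],"side":d["b"]}
s=.64
bw={"scene":(205,195,255,228),"side":(245,170,280,205)}
M={n:masks(im[n],(5,150,120),(20,255,255),bw[n]) for n in im}
tip=unproj("scene",np.array([[383,343]])*s,0)[0];heel=unproj("scene",np.array([[345,322]])*s,.02)[0]
v=tip-heel;q0=[*(tip+heel)[:2]/2,np.arctan2(v[1],v[0])];print("q0",q0)
print("wedge",fitpose(W2,M,q0),[m.sum() for m in M.values()])
bp={"scene":(250,212,275,230),"side":(260,200,285,215)}
for n in im:
    m=masks(im[n],(22,150,120),(35,255,255),bp[n]);ys,xs=np.nonzero(m);print("pad",n,len(xs),xs.mean(),ys.mean(),unproj(n,[[xs.mean(),ys.mean()]],.043))
a=im["scene"][170:290,200:360];b=im["side"][160:280,220:380]
cv2.imwrite("pics/crop.png",np.vstack([cv2.resize(i,(800,600),interpolation=2)[:,:,::-1] for i in(a,b)])[:, :][::2,::1] if 0 else np.hstack([cv2.resize(i,(400,300),interpolation=2)[:,:,::-1] for i in(a,b)]))
cv2.imwrite("pics/crop1.png",cv2.resize(a,(800,600),interpolation=2)[:,:,::-1])
E
python3 m.py
```

```text
q0 [np.float64(0.5321491316878071), np.float64(0.19065735598811934), np.float64(-1.134585541956023)]
wedge (array([ 0.52993426,  0.20159288, -1.26676834]), np.float64(0.1787959688480819)) [np.float64(416.0), np.float64(309.0)]
pad scene 78 260.7435897435897 220.42307692307693 [[0.55587646 0.05935251 0.043     ]]
pad side 51 271.8235294117647 206.41176470588235 [[0.55877296 0.06345699 0.043     ]]
```

View pics/crop1.png

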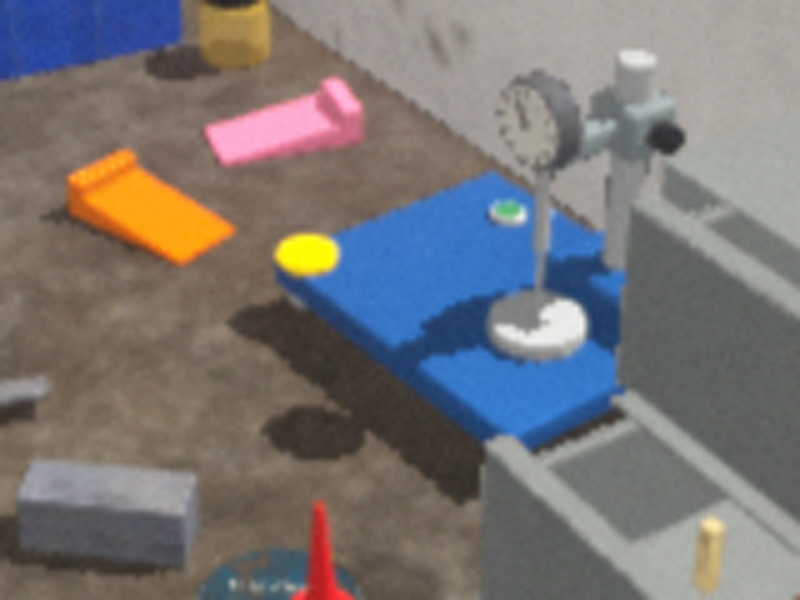

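The crop confirms it: the orange wedge has its heel at (100,180) and its thin end at (205,250), aimed at the yellow pad at (307,255). The pink one is a look-alike. I'll move above it for a closer look.

```bash
python3 -m handwheel '[{"delta_rot":[0,0,0],"xyz":[-38,-20,-30],"hand":1},{"delta_rot":[0,0,0],"xyz":[-80,-42,-50],"hand":1},{"delta_rot":[0,0,0],"xyz":[-125,-66,-50],"hand":1},{"delta_rot":[0,0,0],"xyz":[-175,-92,-50],"hand":1},{"delta_rot":[0,0,0],"xyz":[-220,-116,-50],"hand":1}]'
python3 -m handwheel '[{"delta_rot":[0,0,0.16],"xyz":[-45,-24,0],"hand":1},{"delta_rot":[0,0,0.32],"xyz":[-90,-50,0],"hand":1},{"delta_rot":[0,0,0.48],"xyz":[-130,-70,0],"hand":1},{"delta_rot":[0,0,0.64],"xyz":[-160,-88,0],"hand":1},{"delta_rot":[0,0,0.8],"xyz":[-160,-88,0],"hand":1}]'
python3 - <<'E'
from h import *
b=bot.read_state();print(b["time_s"],b["position"],b["tcp_rot"],b["force"],b["opening"])
a=vision.capture("wrist");np.save("pics/w1.npy",a);cv2.imwrite("pics/w1.png",cv2.resize(a,(800,600))[:,:,::-1])
m=vision.camera_model("wrist");T=np.array(m["camera_from_world"]);print(T.round(3).tolist());np.savez("pics/w1m.npz",T=T,K=m["camera_matrix"])
print(-T[:3,:3].T@T[:3,3], proj("wrist",[[.53,.2,.01],[.557,.061,.044]]))
E
```

```text
time_s: 0.72
position: [0.4262, 0.3538, 0.2803]
tcp_rot: [[-0.893, 0.45, -0.0], [0.45, 0.893, -0.0], [0.0, -0.0, -1.0]]
force: [-0.2, -0.8, -0.5]
opening: 0.513
grasp_force: 0.0
time_s: 1.35
position: [0.5302, 0.2025, 0.28]
tcp_rot: [[-0.291, 0.957, -0.0], [0.957, 0.291, -0.001], [-0.001, -0.0, -1.0]]
force: [-0.9, 0.6, 0.0]
opening: 0.015
grasp_force: 0.0
1.35 [0.53017454 0.20246462 0.27998945] [[-2.90506123e-01  9.56873087e-01 -2.97051958e-04]
 [ 9.56872976e-01  2.90505884e-01 -6.62950908e-04]
 [-5.48064540e-04 -4.76832290e-04 -9.99999736e-01]] [-0.93857488  0.57963909  0.03384727] 0.014681011640307398
[[0.957, 0.289, -0.001, -0.565], [-0.28, 0.925, -0.255, 0.003], [-0.073, 0.245, 0.967, -0.448], [0.0, 0.0, 0.0, 1.0]]
[0.50876067 0.2696984  0.43354443] [[265.0147854  158.46403607]
 [254.81750192 261.42203482]]
```

View pics/w1.png

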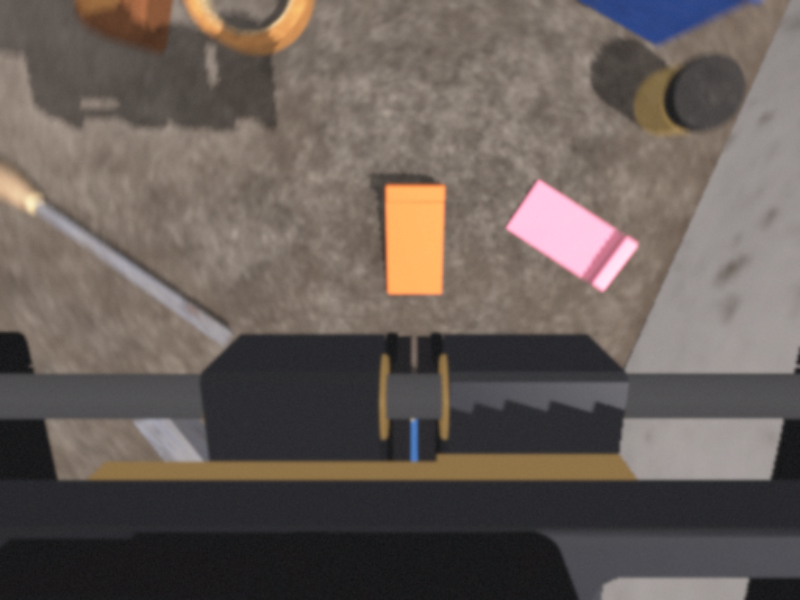

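The wrist view shows the orange wedge at (415,240), almost aligned with the tool axis, but the gripper hides the stand. I'll shift over the stand to measure the pad with the same camera.

```bash
python3 -m handwheel '[{"delta_rot":[0,0,0],"xyz":[-35,0,0],"hand":1},{"delta_rot":[0,0,0],"xyz":[-75,0,0],"hand":1},{"delta_rot":[0,0,0],"xyz":[-115,0,0],"hand":1},{"delta_rot":[0,0,0],"xyz":[-130,0,0],"hand":1},{"delta_rot":[0,0,0],"xyz":[-130,0,0],"hand":1}]'
cat > w2.py <<'E'
from fit import *
import h, fit
a=vision.capture("wrist");np.save("pics/w2.npy",a);cv2.imwrite("pics/w2.png",cv2.resize(a,(800,600))[:,:,::-1])
hs=cv2.cvtColor(a,cv2.COLOR_RGB2HSV)
m=cv2.inRange(hs,(24,120,120),(36,255,255));n,l,st,c=cv2.connectedComponentsWithStats(m)
for i in range(1,n):
    if st[i,4]>40: print("yellow",st[i],c[i],unproj("wrist",[c[i]],.044))
m=cv2.inRange(hs,(100,150,60),(125,255,255));n,l,st,c=cv2.connectedComponentsWithStats(m)
for i in range(1,n):
    if st[i,4]>200: print("blue",st[i],c[i])
# wedge from first wrist picture
w=np.load("pics/w1m.npz");a1=np.load("pics/w1.npy")
old=vision.camera_model
class V: camera_model=staticmethod(lambda n:dict(camera_from_world=w["T"],camera_matrix=w["K"]))
h.vision=V
M={"wrist":masks(a1,(5,100,120),(20,255,255),(235,105,295,200))}
print("wedge",fitpose(W2,M,[.53,.2016,-1.267]))
E
python3 w2.py
```

```text
time_s: 2.02
position: [0.5675, 0.0808, 0.2802]
tcp_rot: [[-0.299, 0.954, -0.001], [0.954, 0.299, 0.001], [0.001, -0.001, -1.0]]
force: [-0.5, 0.4, 0.2]
opening: 0.006
grasp_force: 0.0
yellow [242 159  23  20  43] [249.48837209 165.02325581] [[0.54949892 0.06969076 0.044     ]]
blue [ 236  165  130   49 2892] [301.19121715 194.73029046]
wedge (array([ 0.529116  ,  0.20557571, -1.27865034]), np.float64(0.06765700483091787))
```

View pics/w2.png

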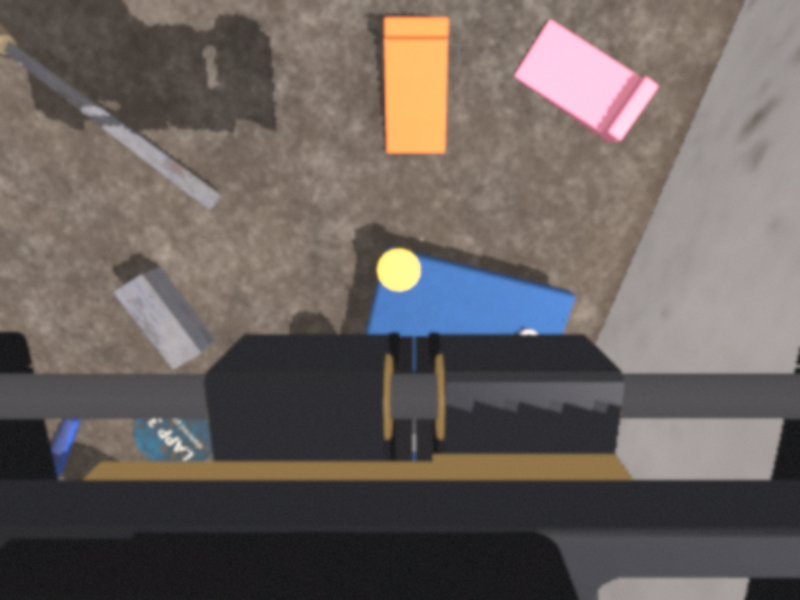

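The wrist view now shows the orange wedge at (415,85) and the yellow pad centre at (399,270), with the stand's near edge running from (425,253) to (573,292).

```bash
python3 - <<'E'
from fit import *
a=np.load("pics/w2.npy")
M={"wrist":masks(a,(5,100,120),(20,255,255),(235,5,295,105))}
q,f=fitpose(W2,M,[.53,.2056,-1.2786]);print("wedge",q,f)
hs=cv2.cvtColor(a,cv2.COLOR_RGB2HSV);m=masks(a,(20,60,150),(40,255,255),(235,150,275,190))
ys,xs=np.nonzero(m);(cx,cy),r=cv2.minEnclosingCircle(np.c_[xs,ys].astype(np.float32));print(len(xs),xs.mean(),ys.mean(),cx,cy,r)
p=unproj("wrist",[[255.4,172.8],[cx,cy]],.044);print(p)
e=unproj("wrist",np.array([[425,253],[573,292]])*.64,.038);v=e[1]-e[0];print("stand yaw",np.degrees(np.arctan2(v[1],v[0])))
u=np.array([np.cos(q[2]),np.sin(q[2])]);d=p[0][:2]-q[:2];print("along",d@u,"lateral left",u[0]*d[1]-u[1]*d[0],"dir",np.degrees(np.arctan2(d[1],d[0])),np.degrees(q[2]))
b=bot.read_state();R=np.array(b["tcp_rot"]);print(b["position"])
tgt=np.r_[q[:2]-u*.1,.28];print("heel",q[:2]-u*.05,"shift to 50mm behind heel, tool mm",R.T@(tgt-b["position"])*1000,"rot z deg", np.degrees(np.arctan2(R[1,1],R[0,1]))-(np.degrees(q[2])+90))
E
```

```text
wedge [ 0.52918152  0.20471837 -1.26716386] 0.0575709399238811
612 254.6143790849673 171.90359477124184 254.5 171.9375 14.098111152648926
[[0.55982552 0.06213952 0.044     ]
 [0.55836979 0.06288619 0.044     ]]
stand yaw 2.56285537510496
along 0.1452190314789602 lateral left -0.013387190779347774 dir -77.87013467722693 -72.60314094257728
[0.56715637 0.08160065 0.28028305]
heel [0.5142321  0.25243121] shift to 50mm behind heel, tool mm [228.83892512   0.75023547   0.56375902] rot z deg 0.044315363522080986
```

```bash
python3 -m handwheel '[{"delta_rot":[0,0,0],"xyz":[40,0,0],"hand":1},{"delta_rot":[0,0,0],"xyz":[95,0,0],"hand":1},{"delta_rot":[0,0,0],"xyz":[150,1,0],"hand":1},{"delta_rot":[0,0,0],"xyz":[195,1,0],"hand":1},{"delta_rot":[0,0,0],"xyz":[206,1,0],"hand":1}]'
python3 - <<'E'
from h import *
print(unproj("scene",np.array([[275,292],[368,278],[385,285]])*.64,[0,0,0]))
print(unproj("side",np.array([[382,238],[462,241],[470,258]])*.64,[0,0,0]))
s=bot.read_state();print(s["position"],s["force"])
E
```

```text
time_s: 2.7
position: [0.5044, 0.2816, 0.2806]
tcp_rot: [[-0.305, 0.952, -0.001], [0.952, 0.305, 0.001], [0.001, -0.001, -1.0]]
force: [-0.4, -0.0, 0.6]
opening: 0.005
grasp_force: 0.0
[[0.45075517 0.48308747 0.        ]
 [0.66941988 0.4225134  0.        ]
 [0.68496969 0.36612091 0.        ]]
[[0.46276067 0.45205568 0.        ]
 [0.68421787 0.43675834 0.        ]
 [0.69874308 0.3605608  0.        ]]
[0.50443531 0.28156748 0.28056455] [-0.38598928 -0.04921345  0.63250572]
```

```bash
python3 -m handwheel '[{"delta_rot":[0,0,0],"xyz":[0,0,50],"hand":1},{"delta_rot":[0,0,0],"xyz":[0,0,105],"hand":1},{"delta_rot":[0,0,0],"xyz":[0,0,160],"hand":1},{"delta_rot":[0,0,0],"xyz":[0,0,205],"hand":1},{"delta_rot":[0,0,0],"xyz":[0,0,225],"hand":1}]'
python3 -m handwheel '[{"delta_rot":[0,0,0],"xyz":[0,0,20],"hand":1},{"delta_rot":[0,0,0],"xyz":[0,0,35],"hand":1},{"delta_rot":[0,0,0],"xyz":[0,0,41],"hand":1},{"delta_rot":[0,0,0],"xyz":[0,0,41],"hand":1},{"delta_rot":[0,0,0],"xyz":[0,0,41],"hand":1}]'
```

```text
time_s: 3.32
position: [0.505, 0.2772, 0.0527]
tcp_rot: [[-0.3, 0.954, -0.005], [0.954, 0.3, -0.002], [-0.0, -0.005, -1.0]]
force: [-0.4, 0.0, -0.6]
opening: 0.008
grasp_force: 0.0
time_s: 3.95
position: [0.5075, 0.278, 0.0153]
tcp_rot: [[-0.299, 0.954, 0.001], [0.954, 0.299, 0.0], [-0.0, 0.001, -1.0]]
force: [0.2, -0.6, -0.2]
opening: 0.005
grasp_force: 0.0
```

```bash
python3 - <<'E'
from h import *
b=bot.read_state();R=np.array(b["tcp_rot"]);p=np.array(b["position"]);h=np.array([.51423,.25243,p[2]]);u=-1.26716
print(R.T@(h-p)*1000,np.degrees(np.arctan2(R[1,1],R[0,1]))-90,np.degrees(u),b["force"])
E
```

```text
[-2.63687373e+01 -1.21770571e+00 -1.30281697e-03] -72.57464315465027 -72.6029199677974 [ 0.19362939 -0.6322034  -0.19510289]
```

```bash
python3 -m handwheel '[{"delta_rot":[0,0,0],"xyz":[-5,-0.5,0],"hand":1},{"delta_rot":[0,0,0],"xyz":[-10,-1,0],"hand":1},{"delta_rot":[0,0,0],"xyz":[-14,-1,0],"hand":1},{"delta_rot":[0,0,0],"xyz":[-17,-1,0],"hand":1},{"delta_rot":[0,0,0],"xyz":[-18,-1,0],"hand":1}]'
python3 -m handwheel '[{"delta_rot":[0,0,0.007],"xyz":[-5.5,0.3,0],"hand":1},{"delta_rot":[0,0,0.015],"xyz":[-11,0.7,0],"hand":1},{"delta_rot":[0,0,0.022],"xyz":[-16.5,1,0],"hand":1},{"delta_rot":[0,0,0.03],"xyz":[-22,1.3,0],"hand":1},{"delta_rot":[0,0,0.037],"xyz":[-27.5,1.7,0],"hand":1}]'
python3 -m handwheel '[{"delta_rot":[0,0,0.007],"xyz":[-5.5,0.3,0],"hand":1},{"delta_rot":[0,0,0.015],"xyz":[-11,0.7,0],"hand":1},{"delta_rot":[0,0,0.022],"xyz":[-16.5,1,0],"hand":1},{"delta_rot":[0,0,0.03],"xyz":[-22,1.3,0],"hand":1},{"delta_rot":[0,0,0.037],"xyz":[-27.5,1.7,0],"hand":1}]'
cat > look.py <<'E'
import sys
from fit import *
a=vision.capture("scene");b=vision.capture("side");im={"scene":a,"side":b}
i=sys.argv[1];cv2.imwrite(f"pics/l{i}.png",np.hstack([cv2.resize(c,(400,400),interpolation=2)[:,:,::-1] for c in(a[165:255,210:300],b[160:235,235:310])]))
s=bot.read_state();R=np.array(s["tcp_rot"]);print(s["time_s"],s["position"],s["force"],"dir",np.degrees(np.arctan2(R[1,1],R[0,1]))-90)
p=np.array(s["position"]);u=-R[:2,0];o=p[:2]+u*.0595;print("wedge if flush",o,"foot rel along/left mm",(np.array([.559,.0625])-o)@np.c_[u,[-u[1],u[0]]]*1000)
E
python3 look.py 1
```

```text
time_s: 4.58
position: [0.5115, 0.2603, 0.0147]
tcp_rot: [[-0.299, 0.954, 0.0], [0.954, 0.299, 0.0], [0.0, 0.0, -1.0]]
force: [-1.2, 2.3, 1.3]
opening: 0.004
grasp_force: 1.0
time_s: 5.2
position: [0.5214, 0.2342, 0.0146]
tcp_rot: [[-0.263, 0.965, 0.0], [0.965, 0.263, 0.0], [0.0, 0.0, -1.0]]
force: [-0.4, 1.5, 1.4]
opening: 0.009
grasp_force: 1.1
time_s: 5.82
position: [0.5302, 0.2081, 0.0145]
tcp_rot: [[-0.227, 0.974, -0.0], [0.974, 0.227, -0.0], [0.0, -0.0, -1.0]]
force: [-0.2, 4.0, 1.9]
opening: 0.004
grasp_force: 1.1
5.925 [0.53038011 0.20763367 0.01441867] [-0.17206548  0.36843043  0.46012222] dir -76.84726847331059
wedge if flush [0.5439192  0.14969455] foot rel along/left mm [88.33875881 -5.15573248]
```

View pics/l1.png

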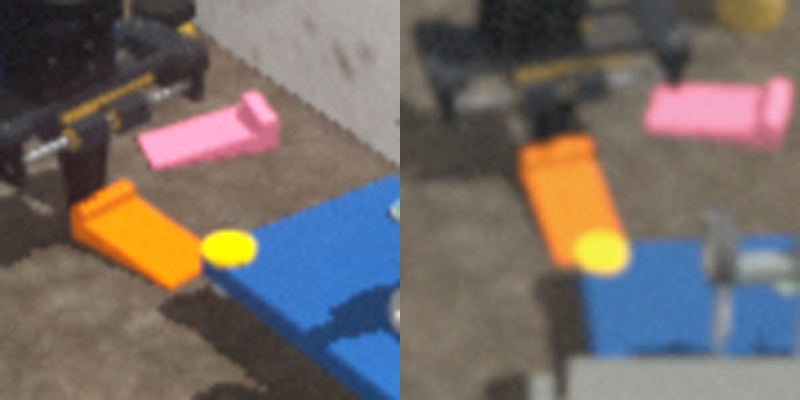

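Both views show the wedge flush against the fingertips, heading under the pad corner. I'll continue along the same arc.

```bash
python3 -m handwheel '[{"delta_rot":[0,0,0.007],"xyz":[-5.5,0.3,0],"hand":1},{"delta_rot":[0,0,0.015],"xyz":[-11,0.7,0],"hand":1},{"delta_rot":[0,0,0.022],"xyz":[-16.5,1,0],"hand":1},{"delta_rot":[0,0,0.03],"xyz":[-22,1.3,0],"hand":1},{"delta_rot":[0,0,0.037],"xyz":[-27.5,1.7,0],"hand":1}]'
python3 -m handwheel '[{"delta_rot":[0,0,0.007],"xyz":[-5.5,0.3,0],"hand":1},{"delta_rot":[0,0,0.015],"xyz":[-11,0.7,0],"hand":1},{"delta_rot":[0,0,0.022],"xyz":[-16.5,1,0],"hand":1},{"delta_rot":[0,0,0.03],"xyz":[-22,1.3,0],"hand":1},{"delta_rot":[0,0,0.037],"xyz":[-27.5,1.7,0],"hand":1}]'
python3 look.py 2
```

```text
time_s: 6.55
position: [0.5381, 0.1816, 0.0145]
tcp_rot: [[-0.191, 0.982, -0.0], [0.982, 0.191, -0.0], [-0.0, -0.0, -1.0]]
force: [-0.1, 1.6, -0.6]
opening: 0.011
grasp_force: 0.5
time_s: 7.18
position: [0.5451, 0.155, 0.0145]
tcp_rot: [[-0.155, 0.988, -0.0], [0.988, 0.155, -0.0], [-0.0, -0.0, -1.0]]
force: [-0.4, 0.2, -1.3]
opening: 0.007
grasp_force: 0.5
7.275 [0.54540863 0.1546957  0.01461632] [-1.01596297  0.54406414 -0.09523688] dir -81.10375381256961
wedge if flush [0.55461004 0.09591149] foot rel along/left mm [33.68843168 -0.82978915]
```

View pics/l2.png

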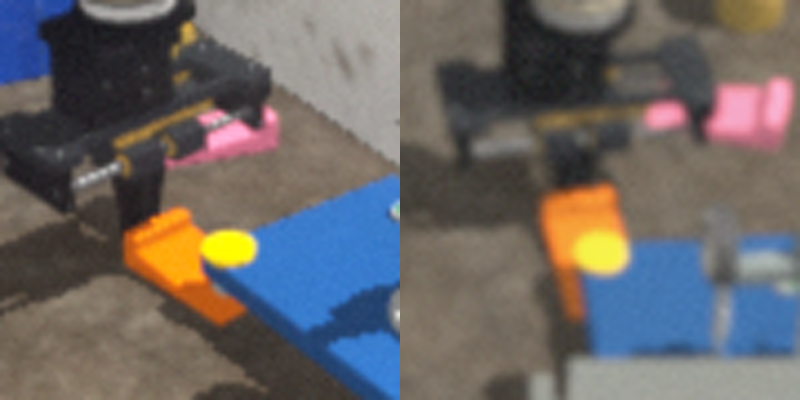

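The wedge's thin part is now under the foot, and both views show it centred. I'll go straight now, then in small steps while watching the force.

```bash
python3 -m handwheel '[{"delta_rot":[0,0,0],"xyz":[-5,0,0],"hand":1},{"delta_rot":[0,0,0],"xyz":[-9,0,0],"hand":1},{"delta_rot":[0,0,0],"xyz":[-13,0,0],"hand":1},{"delta_rot":[0,0,0],"xyz":[-16,0,0],"hand":1},{"delta_rot":[0,0,0],"xyz":[-18,0,0],"hand":1}]'
python3 -m handwheel '[{"delta_rot":[0,0,0],"xyz":[-0.5,0,0],"hand":1},{"delta_rot":[0,0,0],"xyz":[-1,0,0],"hand":1},{"delta_rot":[0,0,0],"xyz":[-1.5,0,0],"hand":1},{"delta_rot":[0,0,0],"xyz":[-2,0,0],"hand":1},{"delta_rot":[0,0,0],"xyz":[-2.5,0,0],"hand":1}]'
```

```text
time_s: 7.9
position: [0.5479, 0.1375, 0.0146]
tcp_rot: [[-0.155, 0.988, 0.0], [0.988, 0.155, 0.0], [0.0, 0.0, -1.0]]
force: [-0.4, 2.4, -0.5]
opening: 0.008
grasp_force: 0.8
time_s: 8.52
position: [0.5482, 0.1352, 0.0145]
tcp_rot: [[-0.155, 0.988, 0.0], [0.988, 0.155, 0.0], [0.0, 0.0, -1.0]]
force: [-1.1, 1.1, 1.1]
opening: 0.003
grasp_force: 0.8
```

```bash
python3 -m handwheel '[{"delta_rot":[0,0,0],"xyz":[-0.5,0,0],"hand":1},{"delta_rot":[0,0,0],"xyz":[-1,0,0],"hand":1},{"delta_rot":[0,0,0],"xyz":[-1.5,0,0],"hand":1},{"delta_rot":[0,0,0],"xyz":[-2,0,0],"hand":1},{"delta_rot":[0,0,0],"xyz":[-2,0,0],"hand":1}]'
python3 -m handwheel '[{"delta_rot":[0,0,0],"xyz":[-0.4,0,0],"hand":1},{"delta_rot":[0,0,0],"xyz":[-0.8,0,0],"hand":1},{"delta_rot":[0,0,0],"xyz":[-1.2,0,0],"hand":1},{"delta_rot":[0,0,0],"xyz":[-1.5,0,0],"hand":1},{"delta_rot":[0,0,0],"xyz":[-1.5,0,0],"hand":1}]'
```

```text
time_s: 9.15
position: [0.5485, 0.1331, 0.0145]
tcp_rot: [[-0.155, 0.988, -0.0], [0.988, 0.155, -0.0], [-0.0, -0.0, -1.0]]
force: [-0.1, 1.6, 1.3]
opening: 0.004
grasp_force: 0.7
time_s: 9.78
position: [0.5488, 0.1317, 0.0145]
tcp_rot: [[-0.155, 0.988, -0.0], [0.988, 0.155, -0.0], [-0.0, -0.0, -1.0]]
force: [-0.5, 1.3, 0.9]
opening: 0.009
grasp_force: 0.8
```

```bash
python3 -m handwheel '[{"delta_rot":[0,0,0],"xyz":[-0.4,0,0],"hand":1},{"delta_rot":[0,0,0],"xyz":[-0.8,0,0],"hand":1},{"delta_rot":[0,0,0],"xyz":[-1.2,0,0],"hand":1},{"delta_rot":[0,0,0],"xyz":[-1.5,0,0],"hand":1},{"delta_rot":[0,0,0],"xyz":[-1.5,0,0],"hand":1}]'
python3 - <<'E'
from rig import bot
print(bot.read_state()["force"])
E
```

```text
time_s: 10.4
position: [0.549, 0.1302, 0.0146]
tcp_rot: [[-0.155, 0.988, -0.0], [0.988, 0.155, -0.0], [-0.0, -0.0, -1.0]]
force: [-0.7, 1.4, 1.1]
opening: 0.006
grasp_force: 0.8
[-0.71786335  1.44243444  1.09533447]
```

```bash
python3 -m handwheel '[{"delta_rot":[0,0,0],"xyz":[-0.4,0,0],"hand":1},{"delta_rot":[0,0,0],"xyz":[-0.8,0,0],"hand":1},{"delta_rot":[0,0,0],"xyz":[-1.2,0,0],"hand":1},{"delta_rot":[0,0,0],"xyz":[-1.5,0,0],"hand":1},{"delta_rot":[0,0,0],"xyz":[-1.5,0,0],"hand":1}]'
```

```text
time_s: 11.02
position: [0.5491, 0.1289, 0.0146]
tcp_rot: [[-0.155, 0.988, -0.0], [0.988, 0.155, 0.0], [0.0, -0.0, -1.0]]
force: [-0.1, 4.2, 1.3]
opening: 0.004
grasp_force: 2.0
```

```bash
python3 -m handwheel '[{"delta_rot":[0,0,0],"xyz":[-0.2,0,0],"hand":1},{"delta_rot":[0,0,0],"xyz":[-0.4,0,0],"hand":1},{"delta_rot":[0,0,0],"xyz":[-0.6,0,0],"hand":1},{"delta_rot":[0,0,0],"xyz":[-0.8,0,0],"hand":1},{"delta_rot":[0,0,0],"xyz":[-0.8,0,0],"hand":1}]'
```

```text
time_s: 11.65
position: [0.5492, 0.1284, 0.0146]
tcp_rot: [[-0.155, 0.988, -0.0], [0.988, 0.155, 0.0], [0.001, -0.0, -1.0]]
force: [-0.8, 6.5, 1.4]
opening: 0.008
grasp_force: 2.8
```

Snug: the push rose to 6.5 N. I'll back off, rise, and check from above.

```bash
python3 -m handwheel '[{"delta_rot":[0,0,0],"xyz":[4,0,0],"hand":1},{"delta_rot":[0,0,0],"xyz":[14,0,0],"hand":1},{"delta_rot":[0,0,0],"xyz":[24,0,-5],"hand":1},{"delta_rot":[0,0,0],"xyz":[24,0,-45],"hand":1},{"delta_rot":[0,0,0],"xyz":[24,0,-95],"hand":1}]'
python3 -m handwheel '[{"delta_rot":[0,0,0],"xyz":[0,0,-50],"hand":1},{"delta_rot":[0,0,0],"xyz":[0,0,-100],"hand":1},{"delta_rot":[0,0,0],"xyz":[-25,0,-150],"hand":1},{"delta_rot":[0,0,0],"xyz":[-60,0,-170],"hand":1},{"delta_rot":[0,0,0],"xyz":[-75,0,-170],"hand":1}]'
python3 - <<'E'
from fit import *
s=bot.read_state();print(s["time_s"],s["position"],s["force"])
a=vision.capture("wrist");cv2.imwrite("pics/w3.png",cv2.resize(a,(800,600))[:,:,::-1]);np.save("pics/w3.npy",a)
m=cv2.inRange(cv2.cvtColor(a,cv2.COLOR_RGB2HSV),(20,60,150),(40,255,255));n,l,st,c=cv2.connectedComponentsWithStats(m)
R=np.array(s["tcp_rot"])
for i in range(1,n):
    if st[i,4]>200:
        p=unproj("wrist",[c[i]],.044)[0];print(st[i],c[i],p,"tool mm",R.T@(p-s["position"])*1000)
E
```

```text
time_s: 12.28
position: [0.5446, 0.1522, 0.1097]
tcp_rot: [[-0.156, 0.988, -0.003], [0.988, 0.156, -0.001], [-0.0, -0.003, -1.0]]
force: [0.8, -0.3, -0.1]
opening: 0.004
grasp_force: 0.0
time_s: 12.9
position: [0.5584, 0.0767, 0.2817]
tcp_rot: [[-0.154, 0.988, 0.005], [0.988, 0.154, -0.001], [-0.001, 0.005, -1.0]]
force: [-0.3, 0.7, -1.1]
opening: 0.008
grasp_force: 0.0
12.9 [0.55839282 0.07666581 0.28173962] [-0.3124179   0.6501581  -1.11918723]
[249 158  28  28 601] [262.6422629  171.52246256] [0.55716061 0.05979646 0.044     ] tool mm [-16.15682583  -4.97784844 237.74019444]
```

View pics/w3.png

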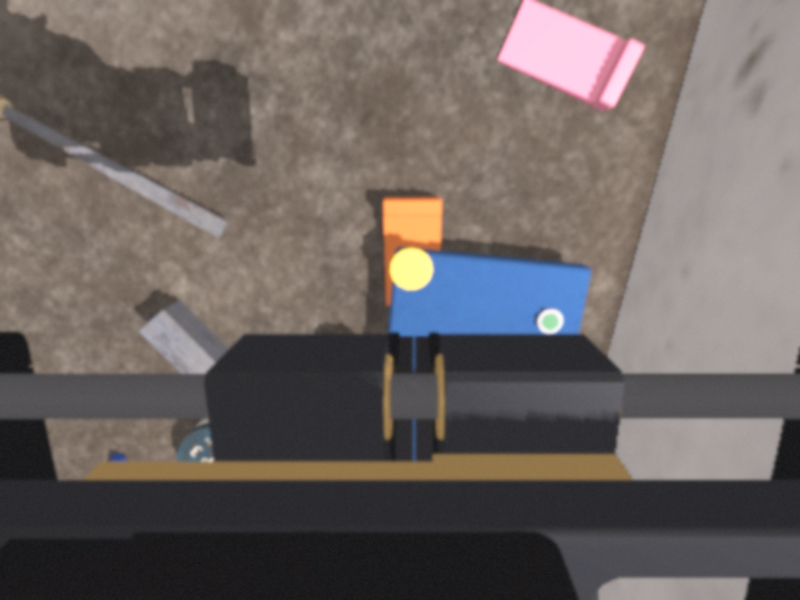

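The wedge sits under the corner with its heel at (412,215), and the pad is at (411,269). The stand has barely moved. I'll go down over the pad and press.

```bash
python3 -m handwheel '[{"delta_rot":[0,0,0],"xyz":[-15,-3,40],"hand":1},{"delta_rot":[0,0,0],"xyz":[-15,-3,90],"hand":1},{"delta_rot":[0,0,0],"xyz":[-15,-3,140],"hand":1},{"delta_rot":[0,0,0],"xyz":[-15,-3,185],"hand":1},{"delta_rot":[0,0,0],"xyz":[-15,-3,208],"hand":1}]'
python3 -m handwheel '[{"delta_rot":[0,0,0],"xyz":[0,0,4],"hand":1},{"delta_rot":[0,0,0],"xyz":[0,0,8],"hand":1},{"delta_rot":[0,0,0],"xyz":[0,0,12],"hand":1},{"delta_rot":[0,0,0],"xyz":[0,0,14],"hand":1},{"delta_rot":[0,0,0],"xyz":[0,0,14],"hand":1}]'
```

```text
time_s: 13.58
position: [0.5529, 0.0635, 0.0671]
tcp_rot: [[-0.155, 0.988, -0.009], [0.988, 0.155, 0.001], [0.002, -0.008, -1.0]]
force: [-0.6, -0.2, -0.5]
opening: 0.006
grasp_force: 0.0
time_s: 14.2
position: [0.5569, 0.0623, 0.058]
tcp_rot: [[-0.155, 0.988, 0.001], [0.988, 0.155, -0.0], [-0.0, 0.001, -1.0]]
force: [-0.2, -0.1, 0.1]
opening: 0.003
grasp_force: 0.0
```

```bash
python3 -m handwheel '[{"delta_rot":[0,0,0],"xyz":[-0.5,0,1.5],"hand":1},{"delta_rot":[0,0,0],"xyz":[-1,0,3],"hand":1},{"delta_rot":[0,0,0],"xyz":[-1,0,4],"hand":1},{"delta_rot":[0,0,0],"xyz":[-1,0,5],"hand":1},{"delta_rot":[0,0,0],"xyz":[-1,0,5.5],"hand":1}]'
python3 -m handwheel '[{"delta_rot":[0,0,0],"xyz":[0,0,0.2],"hand":1},{"delta_rot":[0,0,0],"xyz":[0,0,0.4],"hand":1},{"delta_rot":[0,0,0],"xyz":[0,0,0.6],"hand":1},{"delta_rot":[0,0,0],"xyz":[0,0,0.8],"hand":1},{"delta_rot":[0,0,0],"xyz":[0,0,0.8],"hand":1}]'
```

```text
time_s: 14.82
position: [0.5568, 0.0613, 0.0524]
tcp_rot: [[-0.155, 0.988, -0.0], [0.988, 0.155, -0.0], [-0.0, -0.0, -1.0]]
force: [-1.7, 0.8, 6.2]
opening: 0.007
grasp_force: 3.2
time_s: 15.45
position: [0.5568, 0.0613, 0.0524]
tcp_rot: [[-0.156, 0.988, 0.0], [0.988, 0.156, -0.0], [-0.0, 0.0, -1.0]]
force: [-2.7, -0.8, 8.1]
opening: 0.001
grasp_force: 4.3
```

```bash
python3 -m handwheel '[{"delta_rot":[0,0,0],"xyz":[0,0,0.4],"hand":1},{"delta_rot":[0,0,0],"xyz":[0,0,0.8],"hand":1},{"delta_rot":[0,0,0],"xyz":[0,0,1.2],"hand":1},{"delta_rot":[0,0,0],"xyz":[0,0,1.2],"hand":1},{"delta_rot":[0,0,0],"xyz":[0,0,1.2],"hand":1}]'
python3 -m handwheel '[{"delta_rot":[0,0,0],"xyz":[0,0,0],"hand":1},{"delta_rot":[0,0,0],"xyz":[0,0,0],"hand":1},{"delta_rot":[0,0,0],"xyz":[0,0,0],"hand":1},{"delta_rot":[0,0,0],"xyz":[0,0,0],"hand":1},{"delta_rot":[0,0,0],"xyz":[0,0,0],"hand":1}]'
python3 look.py 4
```

```text
time_s: 16.08
position: [0.5567, 0.0613, 0.0522]
tcp_rot: [[-0.156, 0.988, 0.001], [0.988, 0.156, -0.0], [-0.0, 0.001, -1.0]]
force: [-3.9, -0.4, 16.3]
opening: 0.009
grasp_force: 7.9
time_s: 16.7
position: [0.5567, 0.0613, 0.0522]
tcp_rot: [[-0.156, 0.988, 0.001], [0.988, 0.156, -0.0], [-0.0, 0.0, -1.0]]
force: [-3.9, -0.5, 15.5]
opening: 0.004
grasp_force: 7.9
16.8 [0.55673246 0.06131374 0.05217628] [-2.45114761e+00 -3.35373011e-03  1.66697222e+01] dir -81.04683429788147
wedge if flush [0.56599226 0.0025387 ] foot rel along/left mm [-60.31891026   2.42452457]
```

View pics/l4.png

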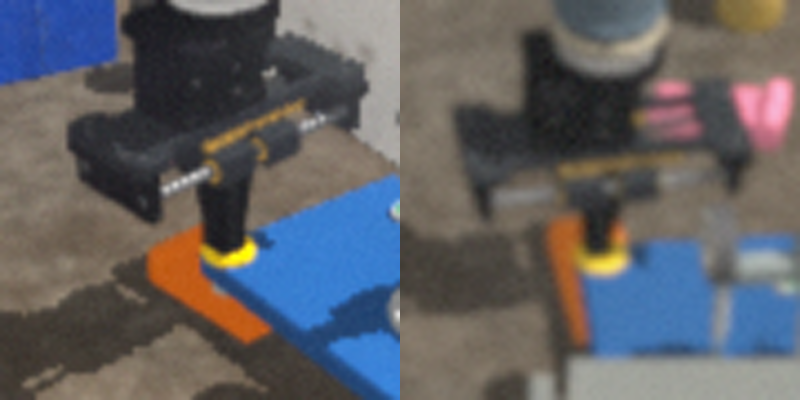

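Both views show the fingertips on the yellow pad only, with the wedge under the foot. The press is steady at about 16 N and the pad top is at 44 mm, so the stand is level.

```bash
python3 -c "
from rig import workorder
print(workorder.hand_in())"
```

```text
the job is handed in; nothing more can be done
None
```

I pushed the orange wedge in until it was snug under the bare foot, then handed the job in while still pressing the yellow pad at about 16 N, with the pad top at its level height of 44 mm; the hand-in gave no verdict.

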